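Shade the low jar in the light-exposure block

ROBOT

A 7-joint arm with a two-finger parallel gripper is mounted at the origin on the work surface. World frame = base frame: x ahead of the robot, y to its left, z up, the work surface at z = 0. Lengths are in m, angles in rad, forces in N, time in s.
With the tool pointing down it reaches from about 0.425 to 0.95 m from the base axis. Payload 4.7 kg.
Tool frame: the origin (TCP) lies between the finger pads; the fingertips stand 25 mm ahead of it and the grasp point (between the pads) lies 6 mm ahead of it; x points along the fingers, z is the direction in which the jaws open and shut, and the axes are right-handed (so a half turn about x gives the same grasp; the last joint's range is limited). The gripper opens to 85 mm and grips with 20 to 120 N. Pads are 22 mm wide; open, the fingers measure 114 mm over their backs; the gripper's body (76 mm by 85 mm) begins 54 mm behind the grasp point. The pads swing forward as they close: fully open they stand 13 mm farther back than shut.
Start: joints at [1.202, 0.469, -0.049, 1.532, 0.024, 1.141, -0.082], TCP at [0.225, -0.636, 0.256] pointing down, gripper open.
Joint ranges: [-2.59, 2.59], [-0.33, 1.99], [-1.39, 1.29], [0.1, 2.45], [-1.04, 4.18], [0.21, 1.99], [-2.66, 2.66]. Speed limits (rad/s): [2.57, 2.57, 3.14, 3.14, 3.14, 3.14, 3.14].

INTERFACE

Orientations are given as a 3x3 rotation matrix whose columns are the frame's x, y, z axes.
In Python, from rig import * gives the robot as it stands. Calls block until the motion is done:
- movep(position, orientation): joint-space move of the TCP to a pose.
- move_l(position, attitude=None, feed=0.15, until_force=None): straight line of the TCP; attitude=None keeps the orientation; feed is the mean speed in m/s. With until_force (N) it stops when the force on the tool has changed by that much, and returns True; else False.
- move_joints(angles): joint-space move.
- command_gripper(opening, newtons=None): finger opening in m; newtons is the grip in N (None keeps the last); returns when the fingers have stopped.
- sleep(seconds).
- inverse_kinematics(position, orientation): joint angles nearest the present ones, or None.
- sense(): the state.
- camera(name): name is "scene" or "top" or "wrist"; returns (picture, depth): 420x560x3 uint8, red, green, blue; 420x560 float32, m along the optical axis (not along the pixel's ray), 0 where there is no reading.
- camera_params(name): a dict with "K" (3x3 intrinsics, pixels), "dist" ([k1, k2, p1, p2, k3] as OpenCV has them; the pictures are not rectified), "position" and "rotation" of the camera in the world; the wrist camera has in their place "tool_from_camera" (4x4, takes a point from camera to tool coordinates, whose origin is the TCP and whose axes are the tool frame's). Camera axes: x right, y down, z forward; pixel columns grow to the right and rows downward; lengths in m; the calibration is good to about 2 mm. A picture is of the moment at which its call begins: read the wrist's pose just before it. camera_params takes no time and is no camera call.
A pose or a line that the arm cannot do raises Unreachable and nothing moves.
- finish_job(): hands the job in, once; it reports no verdict.
The state is a dict: "time_s": time; "joint_pos": joint angles; "qd": joint speeds; "joint_efforts": joint torques, N m; "position": TCP position; "tcp_rot": TCP orientation; "wrist_force": force on the tool from outside, world axes, zero at the start; "ft_torque": the same for the moment, N m; "finger_gap": finger opening in m.
Only numpy, scipy, OpenCV 4.12 (cv2) and the standard library are available. Lean on these libraries where they do the work, as an engineer would, in place of code of your own. Each camera call takes 0.05 s, during which the arm holds its last target.

TASK

In the light-exposure block one well is under the sliding shutter, one holds a low jar and one a tall capped bottle. Slide the shutter by its knob until it clicks into its stop over the low jar, which stays where it is, and stand the bottle gently upright in the well that the shutter covered at the start. If the bottle stands between the shutter and the jar, take it out first (the bare white tile is free for setting it down): never run the shutter against the bottle, do not tip the bottle, and leave everything else on the counter where it is.

Things in the scene. Friction and masses are not known exactly. Their poses are not given: they have to be found in the camera images.
- station: Fixed white light-exposure block, 116 (x) by 330 (y) mm, deck 50 mm above the counter, guide rails on the long edges up to 63.5 mm. Origin: centre of its underside. y: the shutter's sliding direction; x: across, away from the robot. Three wells in a row, 66 by 66 mm, 100 mm apart, 44 mm deep, a shutter stop over each. Plunger barrels at the rear reach to x = 82 mm.
- well_left (a point): Centre of the floor of the well at the block's +y end (block frame 0, 100, 6 mm).
- well_middle (a point): Centre of the floor of the middle well (block frame 0, 0, 6 mm).
- well_right (a point): Centre of the floor of the well at the block's -y end (block frame 0, -100, 6 mm).
- shutter_knob (a point): Centre of the shutter's white knob, an upright cylinder 26 mm wide, 24 mm high (72 to 96 mm above the counter) on a 14 mm stem. The knob stands over the plate's centre, so over the centre of the covered well. The shutter is loose in its guides: it slides along the block's y only, cannot be lifted out, and jams against nothing but the bottle.
- shutter_plate (a point): Centre of the underside of the dark steel shutter plate, 84 (x) by 92 (y) by 8 mm, 50 mm above the counter. Sprung plungers hold it in each stop: it takes about 4 to 8 N along the slide to leave or enter one, and it centres itself within about 4 mm of a stop. The space under it is 44 mm high: the low jar fits, the bottle does not.
- jar_mid (a point): Low jar, centre half-way up: 53 mm in diameter over its black lid, 36 mm high, standing in a well, so wholly below the shutter.
- bottle_mid (a point): Tall amber bottle, centre half-way up: body 46 mm in diameter, 120 mm high in all, with a white cap 32 mm in diameter from 34 to 60 mm above this point (grasp it there). It stands in a well and rises 76 mm above the deck; 0.14 to 0.28 kg. The z axis is the bottle's own upright axis.
- tile_top (a point): Centre of the top of a bare white ceramic tile, 110 by 110 mm, 6 mm thick, fixed on the counter; free for setting the bottle down. It lies to the left or the right of the robot's front.
- rack_top (a point): Centre of the top of a fixed grey vial rack, 100 by 100 mm, 40 mm high, on the other side from the tile.
- spare_bottle_mid (a point): A bystander: a second amber bottle just like the tall one (46 mm wide, 120 mm high) standing on the counter behind the block; its centre.
- spare_jar_mid (a point): A bystander: a second low jar (53 mm wide, 36 mm high) on the counter beside one end of the block; its centre.
- beaker_mid (a point): A bystander: clear open beaker, 64 mm wide, 75 mm high, behind the block; its centre.
- weight_mid (a point): A bystander: brass weight 36 mm wide, 50 mm high, beside an end of the block; its centre.
- reagent_mid (a point): A bystander: white plastic jar 60 mm wide, 100 mm high, behind the block; its centre.
- spatula_grip (a point): A bystander: slim steel laboratory spatula, 160 mm long, 5 mm high, lying on the counter in front of the block; the middle of its handle.
- petri_center (a point): A bystander: glass dish 80 mm wide, 16 mm high on the counter in front of the block; its centre.
There are look-alikes about, which are no part of the job. Leave any black or purple look-alike of the part that bears bottle_mid alone.

How it is judged:
At the end, for the whole second after the job is handed in: The shutter rests in the stop over the low jar (knob within 5 mm of that well's centre), the jar is within 12 mm of where it stood, and the bottle stands upright (within 0.1 rad) on the floor of the well that was covered at the start, within 15 mm of its centre (((horizontal distance between shutter_knob and well_left below 0.005 m and horizontal distance between jar_mid and well_left below 0.015 m) or (horizontal distance between shutter_knob and well_middle below 0.005 m and horizontal distance between jar_mid and well_middle below 0.015 m) or (horizontal distance between shutter_knob and well_right below 0.005 m and horizontal distance between jar_mid and well_right below 0.015 m)) and distance of jar_mid from where it was at the start of the episode below 0.012 m and (horizontal distance between bottle_mid and well_left below 0.015 m or horizontal distance between bottle_mid and well_middle below 0.015 m or horizontal distance between bottle_mid and well_right below 0.015 m) and distance of bottle_mid from where it was at the start of the episode above 0.06 m and z of bottle_mid in the frame of station below 0.072 m and angle between bottle_mid's own z axis and vertical below 0.1 rad); the robot touches nothing.
It fails at once if the shutter is run against the bottle (over 4 N) (contact force between shutter and bottle above 4 N).
It fails at once if the bottle is tipped by more than 0.5 rad (angle between bottle_mid's own z axis and vertical above 0.5 rad).
It fails at once if the bottle is dropped or rammed into the block (over 60 N) (contact force between bottle and station above 60 N).
It fails at once if the low jar is moved by more than 25 mm (distance of jar_mid from where it was at the start of the episode above 0.025 m).
It fails at once if any bystander is moved by more than 30 mm (distance of any of spare_bottle_mid, spare_jar_mid, beaker_mid, weight_mid, reagent_mid, spatula_grip, petri_center from where it was at the start of the episode above 0.03 m).
It also fails if it takes over 69 s, if anything falls off the work surface, if the arm or the gripper's body presses on something with over 40 N, if the wrist force passes 120 N, or if a joint passes its speed limit or range.

## Working session

There is one attempt and no reset: what is moved stays moved. The work goes in short steps, each a Python script; the robot and the scene stay as the last script left them, time stands still between calls to the robot, and variables do not carry over. Pictures are saved under pics/ and viewed, and the job is handed in when it is done.

```bash
mkdir -p pics; ls; python3 - <<'E'
from rig import *
import cv2
for n in ("scene","top"):
    p,d=camera(n); cv2.imwrite(f"pics/{n}0.png",p[:,:,::-1]); 
    import numpy as np; np.save(f"pics/{n}0.npy",d)
    c=camera_params(n); print(n,c)
print(sense()["time_s"])
E
```

```text
pics
scene {'K': array([[380.38089383,   0.        , 280.91260458],
       [  0.        , 380.38089383, 208.63426343],
       [  0.        ,   0.        ,   1.        ]]), 'dist': array([-0.05032639,  0.        ,  0.        ,  0.        ,  0.        ]), 'position': array([0.89198033, 0.3214787 , 0.80957322]), 'rotation': array([[-0.71349534,  0.57955525, -0.39375132],
       [ 0.70056863,  0.59916904, -0.38755652],
       [ 0.01131318, -0.5523696 , -0.83352255]])}
top {'K': array([[468.93654029,   0.        , 273.50362794],
       [  0.        , 468.93654029, 216.44360579],
       [  0.        ,   0.        ,   1.        ]]), 'dist': array([0.00224311, 0.        , 0.        , 0.        , 0.        ]), 'position': array([0.33859434, 0.0122233 , 0.99324088]), 'rotation': array([[-0.04329593, -0.97084024,  0.23578527],
       [-0.99905052,  0.04321814, -0.00550036],
       [-0.00485023, -0.23579954, -0.97178961]])}
0.1
```

View pics/scene0.png

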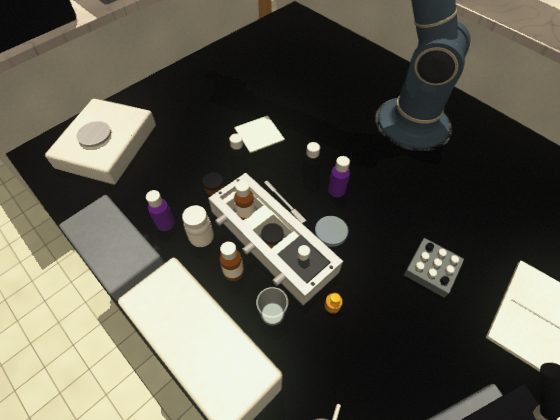

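View pics/top0.png

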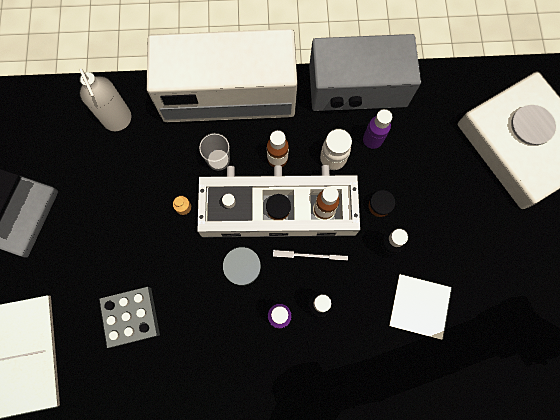

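The shutter is at the left (+y) end of the block with its knob at top (228,200). The jar is in the middle well at (278,206), and the amber bottle in the right well with its cap at (330,195). The bottle is not between the shutter and the jar.

Other objects that could be taken for the bottle:
- spare amber bottle behind the block, (278,145)
- purple bottles, (280,316) and (377,130)
- black bottles, caps at (323,303) and (399,238)

I choose the amber bottle in the well.

```bash
python3 - <<'E'
import cv2
i=cv2.imread("pics/top0.png")[165:250,180:375]
cv2.imwrite("pics/top_c.png",cv2.resize(i,None,fx=4,fy=4,interpolation=cv2.INTER_CUBIC))
i=cv2.imread("pics/scene0.png")[165:310,200:350]
cv2.imwrite("pics/scene_c.png",cv2.resize(i,None,fx=4,fy=4,interpolation=cv2.INTER_CUBIC))
E
```

```text
(no output)
```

View pics/top_c.png

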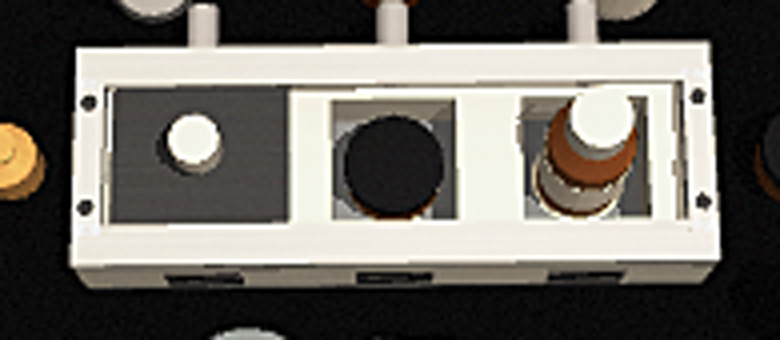

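View pics/scene_c.png

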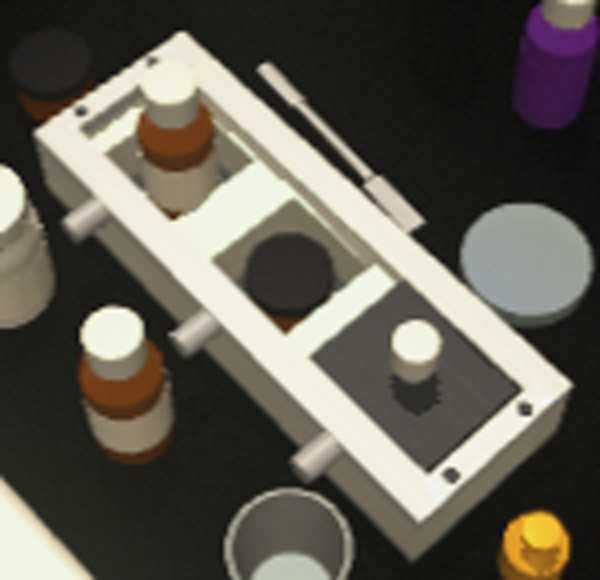

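The crops confirm it: amber bottle in the -y well, jar in the middle, shutter at the +y end. Next I measure from both cameras, using the known heights.

```bash
cat > h.py <<'E'
import numpy as np, cv2
from rig import *
def ray(n,u,v):
    c=camera_params(n)
    p=cv2.undistortPoints(np.array([[[u,v]]],float),c["K"],c["dist"])[0,0]
    return np.array(c["position"]),np.array(c["rotation"])@np.array([p[0],p[1],1])
def atz(n,u,v,z):
    o,d=ray(n,u,v); return o+d*(z-o[2])/d[2]
E
python3 - <<'E'
from h import *
np.set_printoptions(precision=4,suppress=True)
T=lambda u,v:((u+.5)/4-.5+180,(v+.5)/4-.5+165)
S=lambda u,v:((u+.5)/4-.5+200,(v+.5)/4-.5+165)
def blk(n,pts):  # order: +x+y, +x-y, -x-y, -x+y
    P=np.array([atz(n,*q,.0635) for q in pts]); c=P.mean(0)
    ey=(P[0]+P[3]-P[1]-P[2])/2; print(n,c,"len",np.linalg.norm(ey),"wid",np.linalg.norm((P[0]+P[1]-P[2]-P[3])/2),"yaw",np.arctan2(-ey[0],ey[1])); 
    return c,ey/np.linalg.norm(ey)
c1,e1=blk("top",[T(77,47),T(709,41),T(718,260),T(70,264)])
c2,e2=blk("scene",[S(420,522),S(37,130),S(182,32),S(573,385)])
for nm,n,q,z in [("knob","top",T(194,138),.096),("knob","scene",S(416,340),.096),("cap","top",T(601,117),.126),("cap","scene",S(170,84),.126),("jar","top",T(394,164),.042),("jar","scene",S(290,270),.042)]:
    p=atz(n,*q,z); c,e=(c1,e1) if n=="top" else (c2,e2)
    d=p-c; print(nm,n,p,"blk y",d@e,"x",d@np.array([e[1],-e[0],0]))
D=np.load("pics/top0.npy")
print(D[200,228],D[194,330],D[206,278])
E
```

```text
top [ 0.5932 -0.0035  0.0635] len 0.3287110922571397 wid 0.11605088188228758 yaw -0.03649597793984484
scene [ 0.5902 -0.0024  0.0635] len 0.32995271662546455 wid 0.11406572612379064 yaw -0.03507725423606208
knob top [0.5957 0.0957 0.096 ] blk y 0.09919634013202623 x -0.0011784694595174154
knob scene [0.593  0.0967 0.096 ] blk y 0.09912936829459676 x -0.0006039002862966041
cap top [ 0.5888 -0.103   0.126 ] blk y -0.09963022167239088 x -0.0007789892228818743
cap scene [ 0.5882 -0.1011  0.126 ] blk y -0.09874292989185103 x 0.00155169186850167
jar top [ 0.5923 -0.0039  0.042 ] blk y -0.00044282901413569283 x -0.0009260601488353036
jar scene [ 0.59   -0.0029  0.042 ] blk y -0.0005076907297986032 x -0.00014473271350272046
0.93413204 0.9029535 0.98462486
```

```bash
cat >> h.py <<'E'
YAW=-0.036
ey=np.array([-np.sin(YAW),np.cos(YAW),0]); ex=np.array([np.cos(YAW),np.sin(YAW),0])
C=np.array([0.592,-0.003,0])
def R(s=1):
    x=np.array([0,0,-1.]); z=s*ey; return np.column_stack([x,np.cross(z,x),z])
def B(x,y,z): return C+ex*x+ey*y+np.array([0,0,z])
E
python3 - <<'E'
from h import *
np.set_printoptions(precision=3,suppress=True)
s=sense(); print(s["tcp_rot"],s["joint_pos"])
for sg in (1,-1):
    for p in (B(0,.1,.2),B(0,.1,.092),B(0,0,.092),B(0,-.1,.123),B(0,-.1,.25),B(0,.1,.25)):
        print(sg,inverse_kinematics(p,R(sg)))
E
```

```text
[[-0.001  0.943  0.333]
 [ 0.002  0.333 -0.943]
 [-1.    -0.    -0.002]] [ 1.202  0.469 -0.049  1.534  0.024  1.141 -0.082]
1 [ 0.413  0.571 -0.911  1.734  0.503  1.089  0.873]
1 [ 0.333  0.681 -0.797  1.819  0.61   0.905  0.789]
1 [ 0.48   0.65  -0.757  1.848  0.573  0.875  0.978]
1 [ 0.625  0.599 -0.722  1.818  0.49   0.912  1.215]
1 [ 0.681  0.459 -0.787  1.7    0.354  1.131  1.327]
1 [ 0.457  0.538 -0.979  1.679  0.477  1.184  0.893]
-1 [ 0.235  0.483 -0.632  1.744  0.327  1.022 -2.123]
-1 [ 0.108  0.584 -0.462  1.832  0.347  0.806 -2.138]
-1 [ 0.178  0.546 -0.326  1.866  0.242  0.768 -1.886]
-1 [ 0.296  0.502 -0.257  1.837  0.168  0.823 -1.653]
-1 [ 0.357  0.37  -0.332  1.718  0.134  1.076 -1.625]
-1 [ 0.272  0.441 -0.682  1.689  0.304  1.119 -2.104]
```

```bash
python3 - <<'E'
from h import *
np.set_printoptions(precision=4,suppress=True)
command_gripper(0.085,40)
k=np.array([.5945,.0963,0])
movep(k+[0,0,.22],R()); print(sense()["time_s"])
print(move_l(k+[0,0,.094],None,feed=.1,until_force=8), sense()["position"])
p,d=camera("scene"); cv2.imwrite("pics/s1.png",cv2.resize(p[100:380,100:480,::-1],None,fx=2,fy=2))
s=sense();p,d=camera("wrist"); cv2.imwrite("pics/w1.png",p[:,:,::-1])
print(sense()["time_s"])
E
```

```text
3.2083
False [0.595  0.0965 0.0947]
4.7167
```

View pics/s1.png

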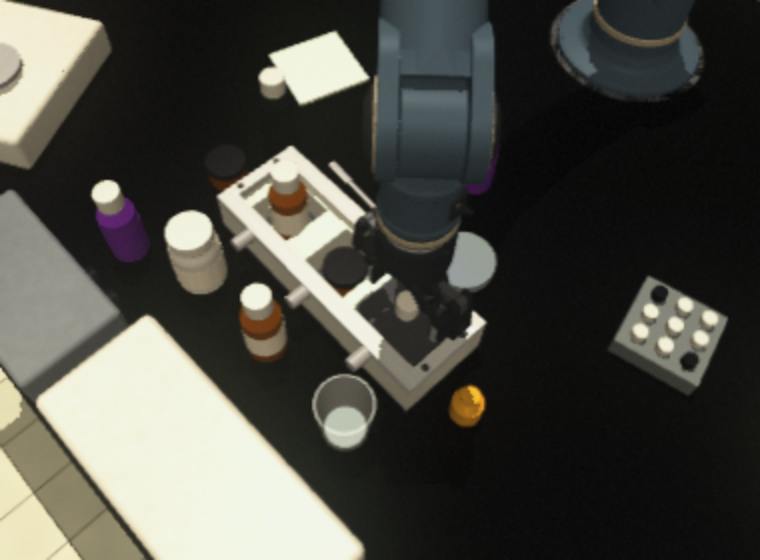

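View pics/w1.png

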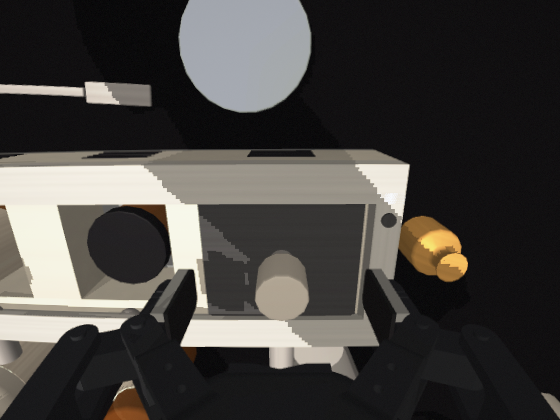

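The knob, at wrist (282,285), sits between the open fingers. I'll grip it and slide.

```bash
python3 - <<'E'
from h import *
np.set_printoptions(precision=4,suppress=True)
print(command_gripper(0.0,40)); s=sense(); print(s["finger_gap"],s["position"],s["wrist_force"])
p0=s["position"]
r=move_l(p0-ey*.1003,None,feed=.07,until_force=25); s=sense(); print(r,s["position"],s["wrist_force"],s["time_s"])
E
```

```text
False
0.02459840070916433 [0.5946 0.0971 0.0943] [-0.9836  1.303   1.5471]
False [ 0.5911 -0.0032  0.0943] [0.547  0.671  3.0728] 6.8667
```

```bash
python3 - <<'E'
from h import *
np.set_printoptions(precision=4,suppress=True)
command_gripper(0.07); s=sense(); print(s["finger_gap"],s["wrist_force"])
p=s["position"]; move_l([p[0],p[1],.20],None,feed=.15)
movep(B(0,-.1,.20)+0,R())
s=sense();p,d=camera("wrist"); cv2.imwrite("pics/w2.png",p[:,:,::-1])
p,d=camera("top"); cv2.imwrite("pics/t2.png",cv2.resize(p[165:250,180:375,::-1],None,fx=4,fy=4,interpolation=cv2.INTER_CUBIC))
p,d=camera("scene"); cv2.imwrite("pics/s2.png",cv2.resize(p[165:310,200:350,::-1],None,fx=4,fy=4,interpolation=cv2.INTER_CUBIC))
print(s["position"],sense()["time_s"])
E
```

```text
0.06995928124423133 [-0.3089  0.1783  0.1081]
[ 0.5877 -0.1044  0.1986] 8.8583
```

View pics/w2.png

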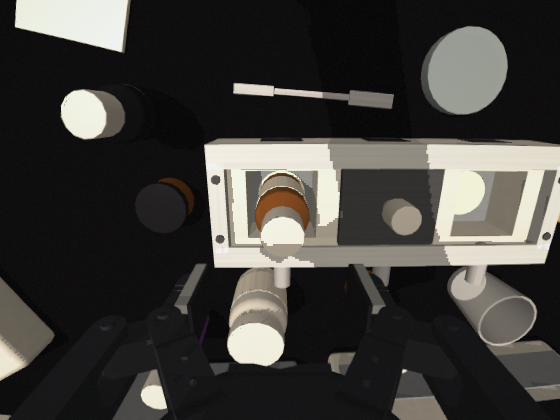

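View pics/t2.png

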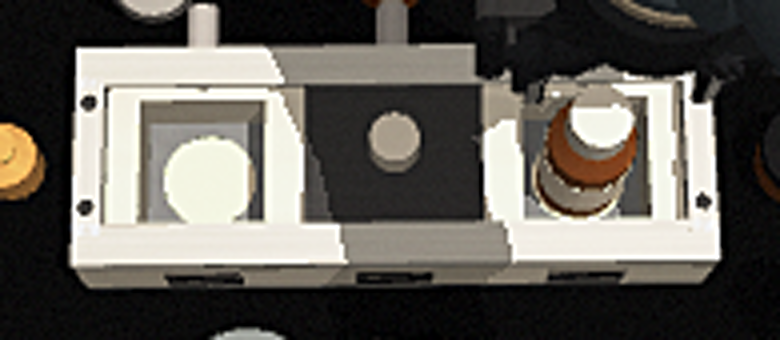

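View pics/s2.png

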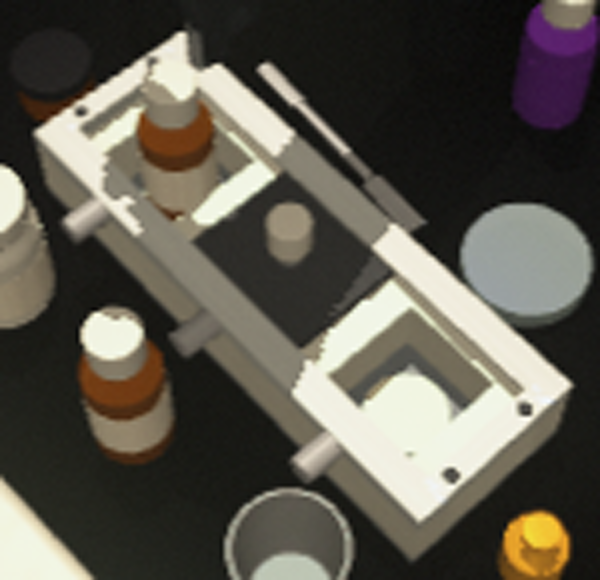

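The knob is at top-crop (395,138), over the middle well, and the bottle has not moved. The uncovered left well shows a round white thing at top-crop (210,180), so I check what it is before placing the bottle there.

```bash
python3 - <<'E'
from h import *
np.set_printoptions(precision=4,suppress=True)
T=lambda u,v:((u+.5)/4-.5+180,(v+.5)/4-.5+165)
S=lambda u,v:((u+.5)/4-.5+200,(v+.5)/4-.5+165)
for n,q in(("top",T(395,135)),("scene",S(291,220))):
    d=atz(n,*q,.096)-C; print("knob",d@ex,d@ey)
for n,pts in (("top",[T(210,180),T(210,150),T(160,120),T(255,140),T(150,200)]),("scene",[S(410,410),S(410,365),S(440,395),S(385,395)])):
    P,D=camera(n)
    c=camera_params(n)
    for q in pts:
        u,v=map(lambda a:int(round(a)),q); o,r=ray(n,u,v); p=o+r*D[v,u]-C; print(n,u,v,P[v,u],"blk",p@ex,p@ey,p[2])
P,D=camera("scene"); cv2.imwrite("pics/s3.png",cv2.resize(P[235:300,270:335,::-1],None,fx=8,fy=8,interpolation=cv2.INTER_CUBIC))
E
```

```text
knob 0.0008176097560740013 -0.0010979854176671915
knob -0.003173678414572107 0.0002451445874076084
top 232 210 [245 245 227] blk 0.0007563827729661038 0.09919475427762108 0.006846835367416038
top 232 202 [243 245 226] blk 0.018903019452240023 0.09948133659611579 0.0064006219036801815
top 220 195 [118 110  95] blk 0.03385752384189384 0.1255106815475435 0.01041782939199809
top 243 200 [84 83 80] blk 0.023116538740301167 0.07547325786000202 0.006791627689142987
top 217 215 [135 132 127] blk -0.009106936812380825 0.13210623842340924 0.0025999907532449074
scene 302 267 [242 245 227] blk -0.0051318328034366265 0.09964240246622418 0.005865129882534292
scene 302 256 [131 131 122] blk -0.024325165973581555 0.07976767881158583 0.006941766609367739
scene 310 263 [225 229 201] blk -0.027022270644817197 0.1040681910500864 0.0031512833574665056
scene 296 263 [241 245 226] blk -0.0013976416270212887 0.08342446425132634 0.007145887259624284
```

View pics/s3.png

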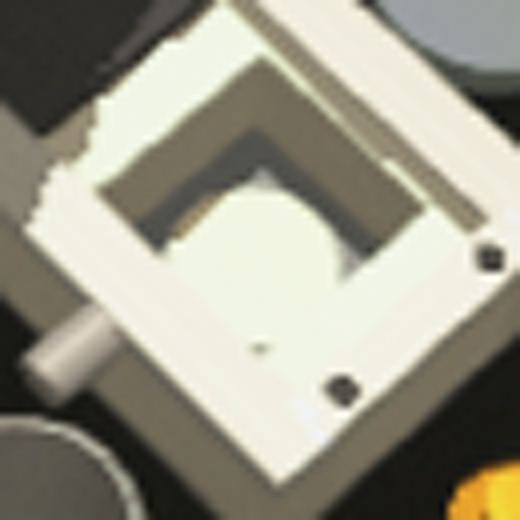

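The white disc is flat at floor height (6 to 7 mm), so it is the lamp window and the well is empty. The shutter is within about 1 to 3 mm of its stop. Now I grasp the bottle by its cap.

```bash
python3 - <<'E'
from h import *
np.set_printoptions(precision=4,suppress=True)
b=np.array([.5887,-.1022,0])
move_l(b+[0,0,.20],None,feed=.1)
print(move_l(b+[0,0,.122],None,feed=.08,until_force=6)); print(sense()["position"])
P,D=camera("wrist"); cv2.imwrite("pics/w3.png",P[:,:,::-1])
print(command_gripper(0.0,40)); s=sense(); print(s["finger_gap"],s["position"],s["wrist_force"],s["time_s"])
p=s["position"]
print(move_l(p+[0,0,.02],None,feed=.04)); s=sense(); print(s["finger_gap"],s["position"],s["wrist_force"],s["time_s"])
P,D=camera("scene"); cv2.imwrite("pics/s4.png",cv2.resize(P[100:380,100:480,::-1],None,fx=2,fy=2))
E
```

```text
False
[ 0.5891 -0.1021  0.1226]
False
0.03116030531313313 [ 0.589  -0.1023  0.1224] [-0.0608 -0.8583  2.2743] 10.8667
False
0.031069067292818362 [ 0.5889 -0.1024  0.1424] [ 0.3341 -0.3579 -1.7451] 11.525
```

View pics/s4.png

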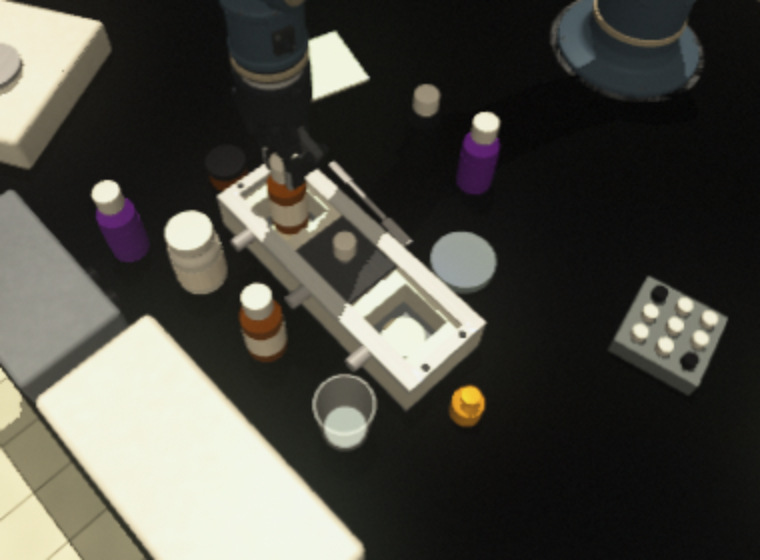

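```bash
python3 - <<'E'
from h import *
np.set_printoptions(precision=4,suppress=True)
p=sense()["position"]
move_l([p[0],p[1],.242],None,feed=.12)
t=B(0,.0997,.242); move_l(t,None,feed=.12)
s=sense(); print(s["finger_gap"],s["position"],s["wrist_force"],s["time_s"])
print(move_l(B(0,.0997,.185),None,feed=.08))
for n in ("scene","top"):
    P,D=camera(n); P=P[165:310,200:350] if n=="scene" else P[110:250,165:345]
    cv2.imwrite(f"pics/{n}5.png",cv2.resize(P[:,:,::-1],None,fx=4,fy=4,interpolation=cv2.INTER_CUBIC))
E
```

```text
0.031038866906753955 [0.5957 0.0957 0.2419] [ 0.0604 -0.7289 -1.7683] 14.3667
False
```

View pics/scene5.png

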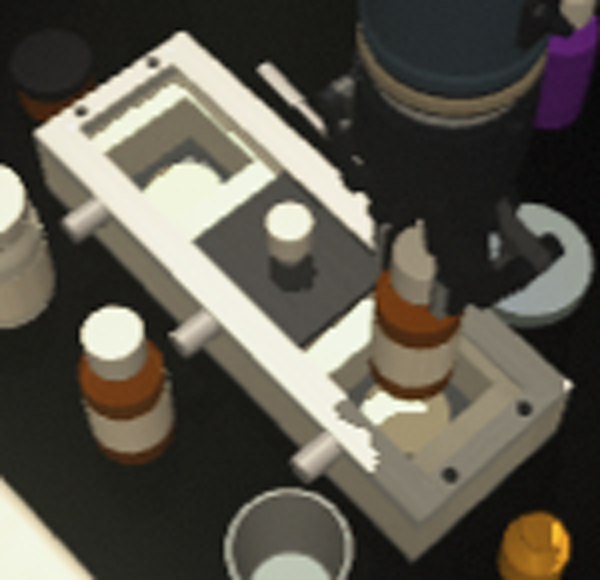

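View pics/top5.png

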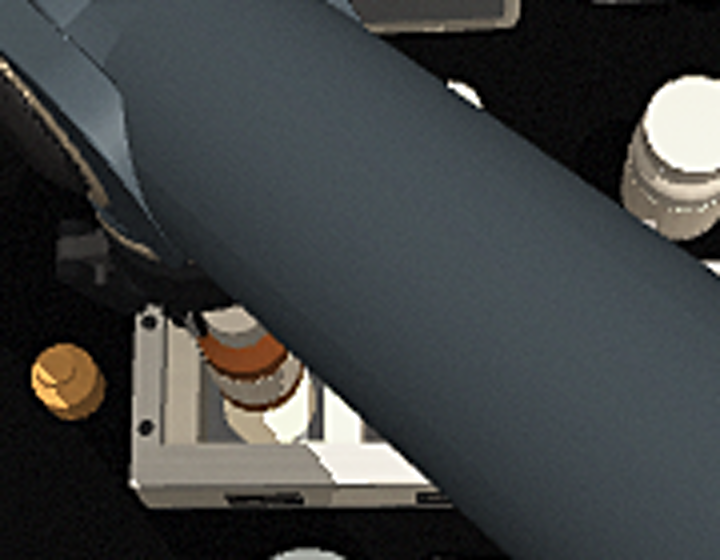

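The bottle hangs upright over the left well, scene crop (412,330). I'll lower it gently.

```bash
python3 - <<'E'
from h import *
np.set_printoptions(precision=4,suppress=True)
for z,f in((.130,.05),(.1195,.012)):
    r=move_l(B(0,.0997,z),None,feed=f,until_force=4); s=sense(); print(r,s["position"],s["wrist_force"],s["time_s"])
    if r: break
E
```

```text
False [0.5958 0.0968 0.1304] [-0.7182 -0.0234 -1.5803] 16.575
True [0.5956 0.0966 0.1224] [-1.4619 -0.1256  4.7211] 17.2167
```

Contact came at z = 0.1224, the same height as at the grasp, so the bottle is on the floor. I'll release, retreat and check.

```bash
python3 - <<'E'
from h import *
np.set_printoptions(precision=4,suppress=True)
command_gripper(0.06); p=sense()["position"]
move_l([p[0],p[1],.24],None,feed=.1)
movep(np.array([.35,-.45,.3]),R())
for n in ("scene","top"):
    P,D=camera(n); cv2.imwrite(f"pics/{n}6f.png",P[:,:,::-1]);P=P[165:310,200:350] if n=="scene" else P[165:250,180:375]
    cv2.imwrite(f"pics/{n}6.png",cv2.resize(P[:,:,::-1],None,fx=4,fy=4,interpolation=cv2.INTER_CUBIC))
print(sense()["time_s"],sense()["wrist_force"])
E
```

```text
21.2 [ 0.179  -0.2736 -0.415 ]
```

View pics/scene6.png

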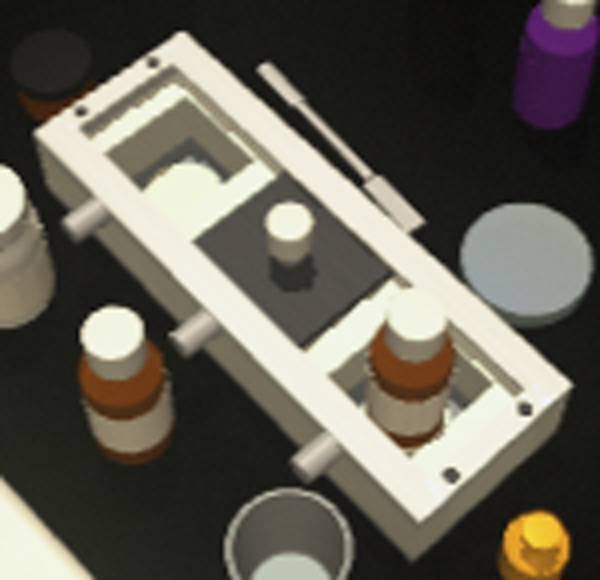

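View pics/top6.png

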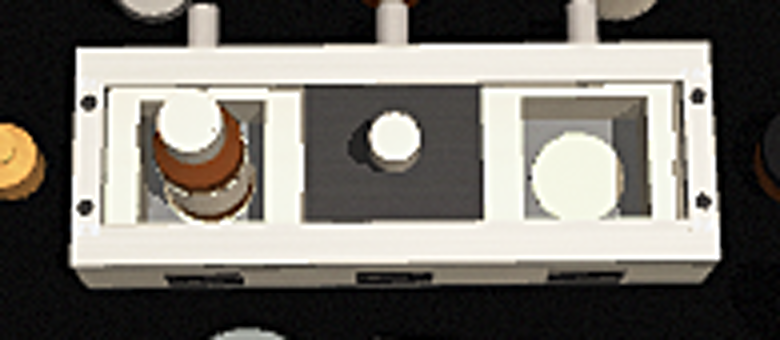

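View pics/top6f.png

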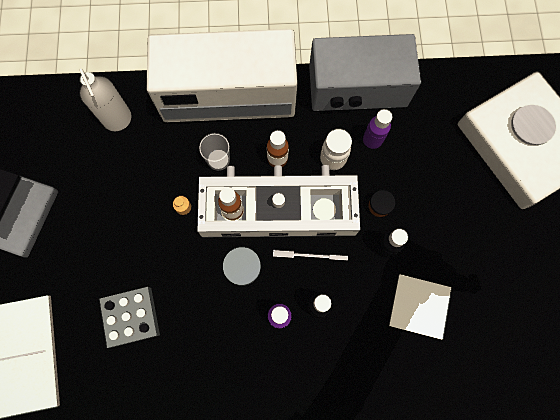

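```bash
python3 - <<'E'
from h import *
T=lambda u,v:((u+.5)/4-.5+180,(v+.5)/4-.5+165)
S=lambda u,v:((u+.5)/4-.5+200,(v+.5)/4-.5+165)
for nm,n,q,z in (("knob","top",T(395,136),.096),("knob","scene",S(291,223),.096),("cap","top",T(191,122),.126),("cap","scene",S(417,317),.126)):
    d=atz(n,*q,z)-C; print(nm,n,(d@ex).round(4),(d@ey).round(4))
finish_job()
E
```

```text
knob top 0.0003 -0.0011
knob scene -0.0019 0.0017
cap top -0.0003 0.0973
cap scene 0.0001 0.1005
the job is handed in; nothing more can be done
```

The job is done and handed in at about 21 s of the 69 s allowed.

I slid the shutter by its knob from the +y well into the stop over the low jar in the middle well. The bottle stood in the -y well, clear of the shutter's path, so it did not need the tile. I lifted it by its cap over the shutter and set it down in the +y well that the shutter had covered. It touched down at about 5 N, at the same height at which I had grasped it.

Last checks from both cameras:
- **Shutter:** the knob is within about 2.5 mm of the middle well's centre.
- **Bottle:** the cap is within about 3 mm of the +y well's centre, and the bottle looks upright.
- **Bystanders:** all of them look unmoved in the pictures.
- **Robot:** the arm is clear of everything.
- **Disagreement:** the cameras differ by 2 to 3 mm on where the knob and cap are, about what the calibration allows.
- **Not checked:** the jar is hidden under the shutter, so I could not look at it again; nothing touched it. The uncovered well showed a white disc, which measured flat at floor height, so I took the well as empty.

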